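Take the probe-card cassette out of the wafer prober

TASK

Change-over on the small wafer prober: take the steel bar of the black head plate and swing the plate right over on its hinge until it lies fully open on its stop, so that the probe-card cassette on its underside faces up. Then pinch the cassette's two opposed side catches together to free it and lift it straight out, without touching its needles and without disturbing the things lying on the bench. Finish holding the cassette by its pinched catches, level and still, a good 10 cm above its well: do not put it down or let go.

Things in the scene. Friction and masses are not known exactly. Their poses are not given: they have to be found in the camera images.
- prober: Fixed bench wafer prober: white body 280 (x) x 210 (y) x 102 mm high, black panels, the black head plate lying on it like a lid. Origin: centre of its underside. z up; the hinge runs along x on its +y side; the steel bar is on its -y side while closed. Opened, the plate lies beyond the +y side, its faces again 106 and 118 mm above the bench.
- hinge (a point): Middle of the head plate's hinge axis (level, parallel to the prober's x): 85 mm to +y of the prober's origin, 112 mm above the bench. Fixed, axes of the prober.
- head_plate (a joint): Opening angle (rad): 0 closed, grows as the bar side lifts up and over; 3.14 fully open on its stop, underside up. A friction hinge keeps it where it is left; moving it takes 3 to 13 N at the bar. Plate: black, 190 (along the hinge) x 150 x 12 mm, 0.7 kg, its middle 90 mm from the hinge axis, which lies at the middle of its thickness.
- bar (a point): Middle of the round steel bar, 12 mm thick, parallel to the hinge, 207 mm from the hinge axis, at mid-thickness of the plate, clear for 110 mm between its brackets. Only 36 mm of space lies between bar and plate edge: take it from above with the fingers opened about 38 mm. The bar can turn in the fingers. z up when closed, down when open.
- well (a point): Middle of the cassette's well, at mid-thickness of the plate, 90 mm from the hinge axis. x parallel to the hinge; z up when closed, down when open. The seated cassette's origin lies here, within 1 mm of play.
- cassette: Loose probe-card cassette, 0.2 kg: aluminium frame 100 (x) x 66 (y) x 10 mm with green board; starts hanging needles down in the closed plate. Origin: 2 mm inside its back, at its middle. z points away from the needles: up at first, DOWN once the plate is open. Its frame stands 2 mm proud of the upturned plate; only the two catches' finger tabs at its +y and -y sides can be gripped.
- tabs (a point): Midway between the finger tabs, 27 mm from the cassette's origin on the needle side, 21 mm above the upturned plate: a good TCP for the pinch, tool down, fingers closing along the cassette's y. Tabs: steel, 26 (x) x 5 mm, rising 26 mm above the upturned plate, outer faces 66 mm apart, 50 mm when pinched. The plate beside them is flat and clear. Axes of the cassette.
- catch_a (a joint): Inward travel (m) of the catch on the cassette's +y side: 0 sprung out, its lug hooked 3.5 mm under the plate's lip; 0.008 fully pinched. Spring 1.8 N at rest, 6.6 N fully in. Both must be in over 5 mm to clear the lips; a grip of 20 to 40 N brings both to their stops and then carries the cassette.
- catch_b (a joint): The same for the catch on the cassette's -y side.
- needle_head: Fragile white needle tower between the tabs on the needle side, 26 x 24 mm at its foot, 18 mm across above, brass tips 40 mm above the upturned plate (46 mm from the cassette's origin, 14 mm above the tabs). It stands between the fingers in the pinch, 8 mm clear of the pinched tabs. Origin and axes of the cassette.
- wafer_shipper: Bystander: round grey wafer box, 116 mm across, 16 mm high, lying loose on the bench. Origin: centre of its underside.
- die_tray: Bystander: square black die tray, 51 x 51 x 10 mm, loose on the bench. Origin: centre of its underside.
- tweezers: Bystander: steel tweezers, 125 mm long, 8 mm high, loose on the bench. Origin: middle of their underside, x along them.
Mind the look-alikes: they are no part of the job. Of the things like the cassette, leave any that is pink; of the rest the larger one is meant.

How it is judged:
By the outcome, as a careful person would: the job done as asked, in the order asked, and still so for the second after the job is handed in, while the arm keeps its last pose, push and grip.
It also fails if it takes over 64 s, if anything falls off the work surface, if the arm or the gripper's body presses on something with over 40 N, if the wrist force passes 120 N, or if a joint passes its speed limit or range.

ROBOT

A 7-joint arm with a two-finger parallel gripper is mounted at the origin on the work surface. World frame = base frame: x ahead of the robot, y to its left, z up, the work surface at z = 0. Lengths are in mm, angles in rad, forces in N, time in s.
With the tool pointing down it reaches from about 425 to 925 mm from the base axis. Payload 6.8 kg.
Tool frame: the origin (TCP) lies between the finger pads, 19 mm behind the fingertips; this is the grasp point; z points along the fingers, y is the line along which they close (so a half turn about z gives the same grasp; the last joint's range is limited). The gripper opens to 85 mm and grips with 20 to 120 N. Pads are 22 mm wide; open, the fingers measure 114 mm over their backs; the gripper's body (76 mm by 85 mm) begins 54 mm behind the grasp point. The pads swing forward as they close: fully open they stand 13 mm farther back than shut.
Start: joints at [1.083, 0.477, 0.022, 1.555, -0.011, 1.109, -0.083], TCP at [250.256, -626.912, 250.008] pointing down, gripper open.
Joint ranges: [-2.96, 2.96], [-0.34, 2.1], [-1.41, 1.46], [0.24, 2.44], [-1.37, 4.51], [0.17, 1.92], [-2.96, 2.96]. Speed limits (rad/s): [2.39, 2.39, 3.14, 3.14, 3.14, 3.14, 3.14].

INTERFACE

Orientations are given as a 3x3 rotation matrix whose columns are the frame's x, y, z axes.
In Python, from plant import monitor, vision, robot gives the robot as it stands.
- The arm moves only by the tool drive_tool, never from a script. Its argument "motion" is a list of rows, each a list of 3 entries, a list of its own where there are three numbers: the turn, a rotation vector about the tool's x, y, z in units of 60 degrees (1.0 is 60 degrees), then the shift along the tool's x, y, z in units of 0.8 m (1.0 is 0.8 m), then the finger opening in mm, from 0 to 85.4. In form: [[[wx, wy, wz], [x, y, z], fingers], ...]. A call has 1 to 12 rows; each row is the pose to reach, as a shift and turn from the pose commanded when the call began, along the tool's axes at that moment; what a row does not reach only later rows make up. A row lasts 1/12 s, in which the tool goes at most 41.7 mm and 7.16 degrees, less where a joint would pass 70% of its speed; a pose out of reach is approached as far as the arm can. A call with a number of a shift or a turn outside -1 to 1 is refused whole. A call with a gripper value outside its range is refused whole. The fingers move at their own pace and stop on an object; "force" is the grip in N (left out, the last holds). Time passes only in rows, so rows that repeat a pose let the fingers close. It gives the time, the measured TCP pose, the force, the opening and the grip force at its end, in the units of the state.
- monitor.observe(): the state, without advancing time (a new reading comes with each control period).
- vision.snapshot(name): name is "scene" or "top" or "wrist"; returns a dict with "color" (400x640x3 uint8, blue, green, red), "intrinsics" (3x3 intrinsics, pixels), "cam_to_world" (4x4, takes a point from camera to world coordinates); the wrist camera has in their place "hand_eye" (4x4, takes a point from camera to tool coordinates, whose origin is the TCP and whose axes are the flange's). Camera axes: x right, y down, z forward; pixel columns grow to the right and rows downward; lengths in mm; the calibration is good to about 2 mm. A picture is of the moment at which its call begins: read the wrist's pose just before it. There is no depth.
- robot.sign_off(): hands the job in; it is judged then, once.
Trained networks look in a picture, given as the dict that the camera call returned (one of the last four; its "shot" number tells which), for a name from the list of things; names that differ only in an ending like _2 or _b are one class to them, and where a whole thing is asked for, a point or a joint stands for the part that bears it (a point fixed in the world has none). Each returns a list of dicts, best first, with "p" (0 to 1); they miss things now and then, are a little off and sometimes report something else, mostly with a low value. They report only what shows in the picture. A call takes as long as a camera call. They do not tell look-alikes from the thing itself.
- vision.boxes_of(label, picture): "point" ([x, y, z] in mm, in world coordinates, good to about 4 mm: the middle of the surface that is visible of it).
The state is a dict: "time_s": time; "joint_pos": joint angles; "qd": joint speeds; "joint_efforts": joint torques, N m; "position": TCP position; "tool_rot": TCP orientation; "contact_force": force on the tool from outside, world axes, zero at the start; "ft_torque": the same for the moment, N m; "opening": finger opening in mm; "gripper_force": force on a finger pad.
Only numpy, scipy, OpenCV 4.12 (cv2) and the standard library are available. Lean on these libraries where they do the work, as an engineer would, in place of code of your own. Each camera call takes 0.05 s, during which the arm holds its last target. There are 200 camera calls.

## Working session

There is one attempt and no reset: what is moved stays moved. The work goes in short steps, Python scripts to look and compute and a tool call to move; the robot and the scene stay as the last step left them, time stands still between calls to the robot, and variables do not carry over. Pictures are saved under pics/ and viewed, at most 10 in all, crops included, and the job is handed in when it is done.

Besides the shell and the picture viewer there is one more tool, called after "Emit:" as a command line: name --argument value ..., lists and objects as JSON in quotes. drive_tool: Moves the arm, as the interface text tells. Shifts and turns lie within -1 to 1; 1 stands for 0.8 m of shift or 60 degrees of turn. Its arguments: {"type":"object","properties":{"motion":{"type":"array","items":{"type":"array"}},"force":{"type":"number"}},"required":["motion"]}

```bash
mkdir -p pics; cat > h.py <<'E'
import sys; sys.path.insert(0,'.')
import numpy as np, cv2
from plant import monitor, vision, robot
np.set_printoptions(precision=2,suppress=True)
E
python3 - <<'E'
from h import *
s=monitor.observe(); print(s)
for n in("scene","top"):
    p=vision.snapshot(n); cv2.imwrite(f'pics/{n}0.png',p['color'])
    print(n,p['intrinsics'],p['cam_to_world'])
    for l in("prober","head_plate","bar","cassette","wafer_shipper","die_tray","tweezers"):
        print(l,[(np.round(d['point']),round(d['p'],2)) for d in vision.boxes_of(l,p)])
E
```

```text
{'time_s': 0.0, 'joint_pos': array([ 1.08,  0.48,  0.02,  1.56, -0.01,  1.11, -0.08]), 'qd': array([-0., -0.,  0.,  0., -0., -0., -0.]), 'joint_efforts': array([ -0.  , -59.64,   1.61, -28.12,   0.01,   0.01,   0.  ]), 'position': array([ 250.02, -626.37,  249.02]), 'tool_rot': array([[ 0.93,  0.37, -0.  ],
       [ 0.37, -0.93,  0.  ],
       [-0.  , -0.  , -1.  ]]), 'contact_force': array([0.65, 0.94, 0.37]), 'ft_torque': array([0.04, 0.02, 0.01]), 'gripper_force': 0.0, 'opening': 85.56932700640883}
scene [[402.77   0.   318.58]
 [  0.   402.77 200.05]
 [  0.     0.     1.  ]] [[  -0.01    0.86   -0.52 1079.98]
 [   1.      0.01   -0.01   18.91]
 [  -0.     -0.52   -0.86 1014.69]
 [   0.      0.      0.      1.  ]]
prober [(array([607., -25., 100.]), 0.6), (array([550., -34., 111.]), 0.55)]
head_plate [(array([572., -35., 120.]), 0.87)]
bar [(array([574., -38., 120.]), 0.79)]
cassette [(array([ 556., -237.,   28.]), 0.84), (array([553., -31., 114.]), 0.75), (array([499., 206.,  42.]), 0.56)]
wafer_shipper [(array([607., -21., 102.]), 0.61), (array([ 422., -438.,   16.]), 0.6)]
die_tray [(array([651., 448.,   7.]), 0.61)]
tweezers [(array([ 631., -448.,    8.]), 0.73)]
top [[472.56   0.   315.62]
 [  0.   472.56 191.54]
 [  0.     0.     1.  ]] [[   0.01   -0.98    0.18  272.04]
 [  -1.     -0.01   -0.      7.85]
 [   0.01   -0.18   -0.98 1548.53]
 [   0.      0.      0.      1.  ]]
prober [(array([542., -26., 109.]), 0.9), (array([555., -28., 114.]), 0.23)]
head_plate [(array([553., -42., 115.]), 0.56)]
bar [(array([554., -40., 117.]), 0.73)]
cassette [(array([552., -29., 114.]), 0.83), (array([489., 209.,  45.]), 0.79), (array([ 552., -236.,   35.]), 0.52)]
wafer_shipper [(array([ 415., -443.,   18.]), 0.91)]
die_tray [(array([644., 455.,  12.]), 0.74)]
tweezers []
```

View pics/scene0.png

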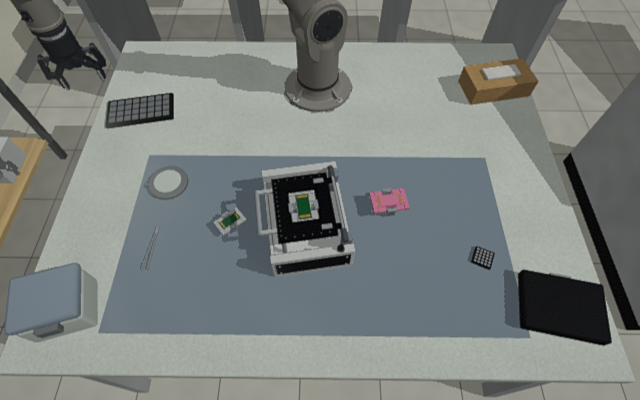

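View pics/top0.png

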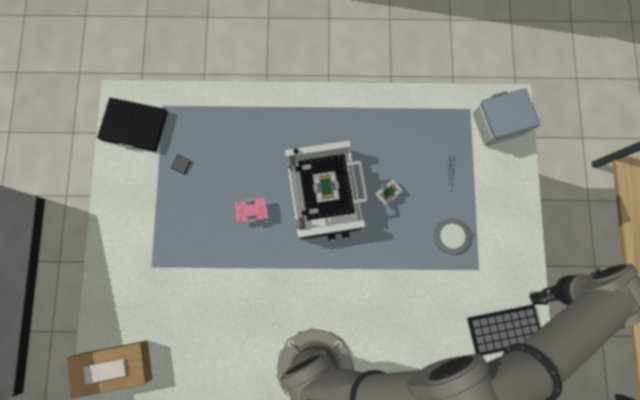

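The scene shows the prober in the middle, with the bar on its left (-y) side at about pixel (264,212). A small look-alike cassette lies at (230,220) and a pink one at (389,201), while the wanted one sits in the plate at (303,206). I'll zoom in on the prober.

```bash
python3 - <<'E'
from h import *
im=cv2.imread('pics/scene0.png')[150:285,235:375]
cv2.imwrite('pics/c0.png',cv2.resize(im,None,fx=4.4,fy=4.4,interpolation=cv2.INTER_CUBIC))
E
```

```text
(no output)
```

View pics/c0.png

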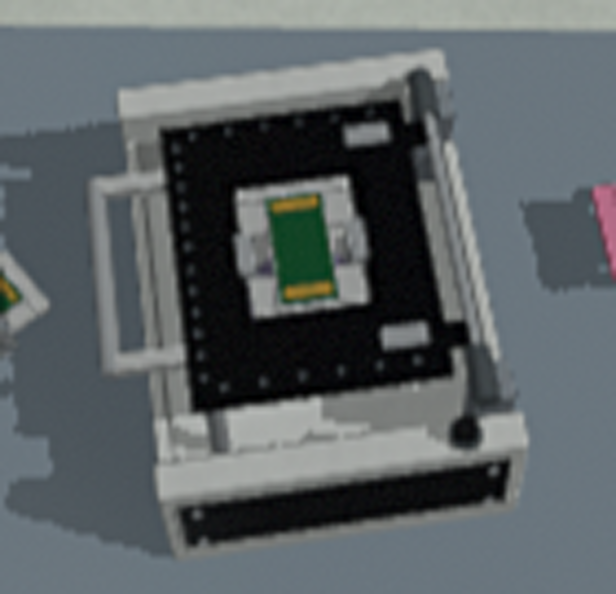

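The crop shows the plate corners at about (162,130), (400,103), (452,375) and (193,410), and the bar running from (98,180) to (108,370).

```bash
cat >> h.py <<'E'
def ray(p,uv,z,T=None):
    T=p['cam_to_world'] if T is None else T
    d=T[:3,:3]@np.linalg.solve(p['intrinsics'],[*uv,1.]); o=T[:3,3]
    return o+d*(z-o[2])/d[2]
E
python3 - <<'E'
from h import *
p=vision.snapshot("scene")
f=lambda L,z:np.array([ray(p,(235+u/4.4-.4,150+v/4.4-.4),z) for u,v in L])
pl=f([(162,130),(400,103),(452,375),(193,410)],118)
c=f([(235,188),(352,177),(370,303),(252,320)],114)
b=f([(98,180),(108,370)],118)
for q in(pl,c,b):
    e=np.roll(q,-1,0)-q
    print(q,'mid',q.mean(0),'len',np.linalg.norm(e,axis=1),'ang',np.degrees(np.arctan2(e[:,1],e[:,0])))
E
```

```text
[[ 473.45 -117.34  118.  ]
 [ 451.58   27.9   118.  ]
 [ 637.44   57.95  118.  ]
 [ 660.87  -86.21  118.  ]] mid [555.84 -29.43 118.  ] len [146.88 188.28 146.05 189.99] ang [  98.56    9.18  -80.77 -170.57]
[[512.24 -70.95 114.  ]
 [503.52  -0.78 114.  ]
 [589.83  11.23 114.  ]
 [601.79 -56.45 114.  ]] mid [551.84 -29.24 114.  ] len [70.72 87.14 68.73 90.72] ang [  97.08    7.92  -79.98 -170.8 ]
[[ 510.1  -153.08  118.  ]
 [ 636.76 -135.69  118.  ]] mid [ 573.43 -144.38  118.  ] len [127.84 127.84] ang [   7.82 -172.18]
```

```bash
cat >> h.py <<'E'
from scipy.spatial.transform import Rotation as Ro
def Rdown(yaw):  # tool x along prober x, z down
    a=np.radians(yaw); c,s=np.cos(a),np.sin(a)
    return np.array([[c,s,0],[s,-c,0],[0,0,-1.]])
def rel(P,yaw,s=None):
    s=s or monitor.observe(); R=s['tool_rot']
    w=Ro.from_matrix(R.T@Rdown(yaw)).as_rotvec()
    return np.round(np.degrees(w)/60,4), np.round(R.T@(np.array(P)-s['position'])/800,4)
E
python3 -c "
from h import *
print(rel((573,-145,300),8.9))"
```

```text
(array([ 0.  , -0.  ,  0.21]), array([ 0.6 , -0.41, -0.06]))
```

Emit:
drive_tool --motion '[[[0,0,0.21],[0.597,-0.409,-0.064],85],[[0,0,0.21],[0.597,-0.409,-0.064],85],[[0,0,0.21],[0.597,-0.409,-0.064],85],[[0,0,0.21],[0.597,-0.409,-0.064],85],[[0,0,0.21],[0.597,-0.409,-0.064],85],[[0,0,0.21],[0.597,-0.409,-0.064],85],[[0,0,0.21],[0.597,-0.409,-0.064],60],[[0,0,0.21],[0.597,-0.409,-0.064],50],[[0,0,0.21],[0.597,-0.409,-0.064],38],[[0,0,0.21],[0.597,-0.409,-0.064],38],[[0,0,0.21],[0.597,-0.409,-0.064],38],[[0,0,0.21],[0.597,-0.409,-0.064],38]]'

```text
time_s: 1.85
position: [528.3, -211.4, 294.6]
tool_rot: [[0.987, 0.159, 0.001], [0.159, -0.987, -0.0], [0.001, 0.0, -1.0]]
contact_force: [0.8, -0.9, 0.2]
opening: 38.2
gripper_force: 0.0
```

```bash
python3 - <<'E'
from h import *
print(rel((573,-145,300),8.9))
s=monitor.observe();p=vision.snapshot("wrist");cv2.imwrite('pics/w1.png',p['color'])
print(s['position'],p['hand_eye'],p['intrinsics'])
T=np.eye(4);T[:3,:3]=s['tool_rot'];T[:3,3]=s['position']
for l in("bar","cassette","head_plate"):
    print(l,[(np.round(d['point']),round(d['p'],2)) for d in vision.boxes_of(l,p)])
E
```

```text
(array([ 0., -0.,  0.]), array([ 0.07, -0.07, -0.01]))
[ 528.3  -211.36  294.61] [[  -0.     -0.95   -0.33   84.02]
 [   1.      0.     -0.     -0.42]
 [   0.     -0.33    0.95 -123.9 ]
 [   0.      0.      0.      1.  ]] [[289.52   0.   318.89]
 [  0.   289.52 200.37]
 [  0.     0.     1.  ]]
bar [(array([579., -38., 119.]), 0.9)]
cassette [(array([553., -34., 116.]), 0.87), (array([493., 175.,  39.]), 0.83), (array([ 554., -235.,   32.]), 0.65)]
head_plate [(array([579., -40., 118.]), 0.74)]
```

View pics/w1.png

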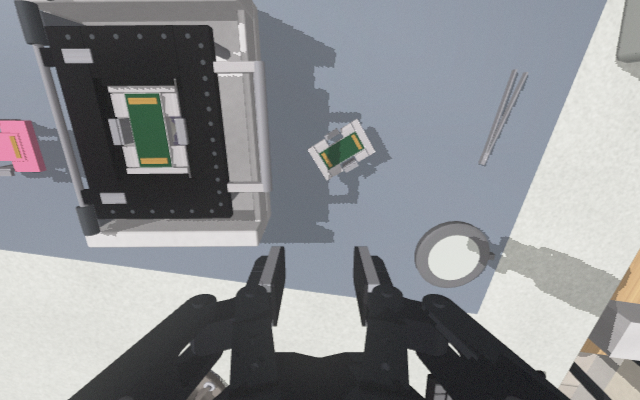

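The wrist view shows the bar running from about (259,68) to (265,187) and the plate's bar-side corners at (211,26) and (231,216). Next I'll locate the bar from these pixels.

```bash
cat >> h.py <<'E'
def wT(s,p):
    T=np.eye(4);T[:3,:3]=s['tool_rot'];T[:3,3]=s['position'];return T@p['hand_eye']
E
python3 - <<'E'
from h import *
s=monitor.observe();p=vision.snapshot("wrist");T=wT(s,p)
for L,z in(([(259,68),(265,187)],113),([(211,26),(231,216)],118),([(110,87),(179,87),(189,173),(125,176)],114)):
    q=np.array([ray(p,u,z,T) for u in L]);e=q[1]-q[0]
    print(q,q.mean(0),np.linalg.norm(e),np.degrees(np.arctan2(e[1],e[0])))
E
```

```text
[[ 631.03 -135.97  113.  ]
 [ 513.09 -153.92  113.  ]] [ 572.06 -144.95  113.  ] 119.29940969222632 -171.34235557703047
[[ 658.38  -90.63  118.  ]
 [ 474.91 -120.63  118.  ]] [ 566.65 -105.63  118.  ] 185.90335140167548 -170.71103322685036
[[590.3    6.11 114.  ]
 [601.28 -60.53 114.  ]
 [515.74 -71.78 114.  ]
 [501.16  -3.67 114.  ]] [552.12 -32.47 114.  ] 67.54144136987928 -80.64531884406944
```

```bash
python3 -c "
from h import *
np.set_printoptions(precision=4,suppress=True)
print(rel((572.5,-145,170),9.0),rel((572.5,-145,122),9.0))"
```

```text
(array([0.0005, 0.0004, 0.0029]), array([ 0.0695, -0.0756,  0.1549])) (array([0.0005, 0.0004, 0.0029]), array([ 0.0696, -0.0756,  0.2149]))
```

Emit:
drive_tool --motion '[[[0,0,0.003],[0.0695,-0.0756,0.05],38],[[0,0,0.003],[0.0695,-0.0756,0.05],38],[[0,0,0.003],[0.0695,-0.0756,0.05],38],[[0,0,0.003],[0.0695,-0.0756,0.1],38],[[0,0,0.003],[0.0695,-0.0756,0.14],38],[[0,0,0.003],[0.0695,-0.0756,0.155],38],[[0,0,0.003],[0.0695,-0.0756,0.155],38]]'

```text
time_s: 2.68
position: [569.8, -146.0, 166.8]
tool_rot: [[0.988, 0.154, -0.007], [0.154, -0.988, 0.001], [-0.007, -0.002, -1.0]]
contact_force: [-0.8, -1.0, -0.5]
opening: 38.0
gripper_force: 0.0
```

```bash
python3 - <<'E'
from h import *
np.set_printoptions(precision=4,suppress=True)
p=vision.snapshot("scene")
s=monitor.observe();p=vision.snapshot("wrist");cv2.imwrite('pics/w2.png',p['color'])
print(s['position'],s['tool_rot'],rel((572.5,-145,122),9.0))
E
```

```text
[ 571.5612 -145.9836  169.2502] [[ 0.9881  0.154  -0.003 ]
 [ 0.154  -0.9881  0.    ]
 [-0.0029 -0.0005 -1.    ]] (array([ 0.0005, -0.0003, -0.0021]), array([-0.0003, -0.0012,  0.0611]))
```

View pics/w2.png

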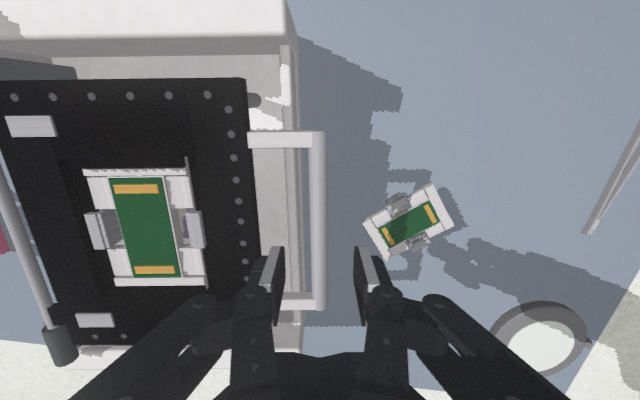

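The bar is centred between the fingers (u≈318). The body's front lip lies well below it, so I can descend.

Emit:
drive_tool --motion '[[[0,0,0],[0,-0.001,0.02],38],[[0,0,0],[0,-0.001,0.04],38],[[0,0,0],[0,-0.001,0.055],38],[[0,0,0],[0,-0.001,0.063],38],[[0,0,0],[0,-0.001,0.068],38],[[0,0,0],[0,-0.001,0.068],38],[[0,0,0],[0,-0.001,0.068],38]]'

```text
time_s: 3.37
position: [573.2, -144.0, 116.4]
tool_rot: [[0.988, 0.156, 0.001], [0.156, -0.988, -0.0], [0.001, 0.0, -1.0]]
contact_force: [0.6, -0.4, -0.1]
opening: 38.0
gripper_force: 0.0
```

Emit:
drive_tool --motion '[[[0,0,0],[0,0,0],5],[[0,0,0],[0,0,0],5],[[0,0,0],[0,0,0],5],[[0,0,0],[0,0,0],5],[[0,0,0],[0,0,0],5],[[0,0,0],[0,0,0],5],[[0,0,0],[0,0,0],5]]' --force 50

```text
time_s: 3.95
position: [573.4, -145.3, 116.6]
tool_rot: [[0.988, 0.155, 0.002], [0.155, -0.988, -0.002], [0.002, 0.002, -1.0]]
contact_force: [0.5, -4.8, 4.9]
opening: 10.2
gripper_force: 48.9
```

```bash
python3 - <<'E'
import numpy as np
f=lambda d:np.array([.25875*np.cos(np.radians(d)),-.25875*np.sin(np.radians(d))])
for a in(0,60,120):
    print([[0,*np.round(f(d)-f(a),3).tolist()] for d in range(a+5,a+61,5)])
E
```

```text
[[0, -0.001, -0.023], [0, -0.004, -0.045], [0, -0.009, -0.067], [0, -0.016, -0.088], [0, -0.024, -0.109], [0, -0.035, -0.129], [0, -0.047, -0.148], [0, -0.061, -0.166], [0, -0.076, -0.183], [0, -0.092, -0.198], [0, -0.11, -0.212], [0, -0.129, -0.224]]
[[0, -0.02, -0.01], [0, -0.041, -0.019], [0, -0.062, -0.026], [0, -0.084, -0.031], [0, -0.107, -0.034], [0, -0.129, -0.035], [0, -0.152, -0.034], [0, -0.174, -0.031], [0, -0.196, -0.026], [0, -0.218, -0.019], [0, -0.239, -0.01], [0, -0.259, -0.0]]
[[0, -0.019, 0.012], [0, -0.037, 0.026], [0, -0.054, 0.041], [0, -0.069, 0.058], [0, -0.083, 0.076], [0, -0.095, 0.095], [0, -0.105, 0.115], [0, -0.114, 0.136], [0, -0.121, 0.157], [0, -0.125, 0.179], [0, -0.128, 0.202], [0, -0.129, 0.224]]
```

Emit:
drive_tool --motion '[[[0,0,0],[0,-0.001,-0.023],5],[[0,0,0],[0,-0.004,-0.045],5],[[0,0,0],[0,-0.009,-0.067],5],[[0,0,0],[0,-0.016,-0.088],5],[[0,0,0],[0,-0.024,-0.109],5],[[0,0,0],[0,-0.035,-0.129],5],[[0,0,0],[0,-0.047,-0.148],5],[[0,0,0],[0,-0.061,-0.166],5],[[0,0,0],[0,-0.076,-0.183],5],[[0,0,0],[0,-0.092,-0.198],5],[[0,0,0],[0,-0.11,-0.212],5],[[0,0,0],[0,-0.129,-0.224],5]]' --force 60

```text
time_s: 4.95
position: [557.3, -49.3, 297.2]
tool_rot: [[0.989, 0.15, 0.003], [0.15, -0.989, -0.01], [0.002, 0.01, -1.0]]
contact_force: [-0.9, -19.5, 10.1]
opening: 9.5
gripper_force: 58.6
```

Emit:
drive_tool --motion '[[[0,0,0],[0,-0.02,-0.01],5],[[0,0,0],[0,-0.041,-0.019],5],[[0,0,0],[0,-0.062,-0.026],5],[[0,0,0],[0,-0.084,-0.031],5],[[0,0,0],[0,-0.107,-0.034],5],[[0,0,0],[0,-0.129,-0.035],5],[[0,0,0],[0,-0.152,-0.034],5],[[0,0,0],[0,-0.174,-0.031],5],[[0,0,0],[0,-0.196,-0.026],5],[[0,0,0],[0,-0.218,-0.019],5],[[0,0,0],[0,-0.239,-0.01],5],[[0,0,0],[0,-0.259,0],5]]'

```text
time_s: 5.95
position: [522.9, 164.2, 295.7]
tool_rot: [[0.987, 0.158, -0.0], [0.158, -0.987, -0.001], [-0.0, 0.001, -1.0]]
contact_force: [7.0, -4.7, 0.2]
opening: 9.4
gripper_force: 66.2
```

Emit:
drive_tool --motion '[[[0,0,0],[0,-0.019,0.012],5],[[0,0,0],[0,-0.037,0.026],5],[[0,0,0],[0,-0.054,0.041],5],[[0,0,0],[0,-0.069,0.058],5],[[0,0,0],[0,-0.083,0.076],5],[[0,0,0],[0,-0.095,0.095],5],[[0,0,0],[0,-0.105,0.115],5],[[0,0,0],[0,-0.114,0.136],5],[[0,0,0],[0,-0.121,0.157],5],[[0,0,0],[0,-0.125,0.179],5],[[0,0,0],[0,-0.127,0.192],5],[[0,0,0],[0,-0.129,0.205],5]]'

```text
time_s: 6.95
position: [506.2, 263.0, 129.3]
tool_rot: [[0.988, 0.156, -0.004], [0.156, -0.988, -0.004], [-0.005, 0.003, -1.0]]
contact_force: [-3.2, -7.0, 3.6]
opening: 9.3
gripper_force: 65.0
```

Emit:
drive_tool --motion '[[[0,0,0],[0,0,0.01],5],[[0,0,0],[0,0,0.016],5],[[0,0,0],[0,0,0.02],5],[[0,0,0],[0,0,0.022],5],[[0,0,0],[0,0,0.022],5],[[0,0,0],[0,0,0.022],5]]'

```text
time_s: 7.45
position: [505.9, 263.3, 119.5]
tool_rot: [[0.988, 0.156, -0.002], [0.156, -0.988, -0.005], [-0.003, 0.005, -1.0]]
contact_force: [-25.9, -18.4, 64.6]
opening: 9.7
gripper_force: 71.2
```

Emit:
drive_tool --motion '[[[0,0,0],[0,0,-0.004],12],[[0,0,0],[0,0,-0.004],38],[[0,0,0],[0,0,-0.004],38],[[0,0,0],[0,0,-0.004],38],[[0,0,0],[0,0,-0.004],38],[[0,0,0],[0,0,-0.03],38],[[0,0,0],[0,0,-0.07],38],[[0,0,0],[0,0,-0.12],38],[[0,0,0],[0,0,-0.17],85],[[0,0,0],[0,0.03,-0.2],85],[[0,0,0],[0,0.03,-0.2],85],[[0,0,0],[0,0.03,-0.2],85]]'

```text
time_s: 8.45
position: [513.0, 240.3, 274.4]
tool_rot: [[0.988, 0.154, 0.003], [0.154, -0.988, 0.001], [0.003, -0.0, -1.0]]
contact_force: [-0.3, 0.7, -0.0]
opening: 83.4
gripper_force: 0.0
```

```bash
python3 - <<'E'
from h import *
b=np.array([573.0,-145.2]);u=np.array([-np.sin(np.radians(9)),np.cos(np.radians(9))])
print('hinge',b+207*u,'cass exp',b+297*u,'bar exp',b+414*u)
q=vision.snapshot("scene");cv2.imwrite('pics/s3.png',cv2.resize(q['color'][130:290,210:450],None,fx=2,fy=2))
print([(np.round(d['point']),round(d['p'],2)) for n in("cassette","needle_head","tabs") for d in vision.boxes_of(n,q)])
s=monitor.observe();p=vision.snapshot("wrist");cv2.imwrite('pics/w3.png',p['color'])
im=np.vstack([cv2.resize(cv2.imread('pics/s3.png'),(640,427))[:200*2],p['color']]);
for n in("cassette","needle_head","tabs"):print(n,[(np.round(d['point']),round(d['p'],2)) for d in vision.boxes_of(n,p)])
print(s['position'],s['contact_force'],s['opening'])
cv2.imwrite('pics/both3.png',cv2.resize(im,None,fx=.74,fy=.74))
E
```

```text
hinge [540.62  59.25] cass exp [526.54 148.14] bar exp [508.24 263.7 ]
[(array([542., 161., 120.]), 0.69), (array([488., 246.,  42.]), 0.68), (array([534., 144., 121.]), 0.62), (array([ 556., -235.,   31.]), 0.58), (array([543., 161., 118.]), 0.72), (array([536., 144., 136.]), 0.71), (array([ 558., -232.,   31.]), 0.95), (array([486., 245.,  36.]), 0.63), (array([529., 143., 114.]), 0.61)]
cassette [(array([529., 148., 124.]), 0.9), (array([488., 235.,  39.]), 0.65), (array([523., 177., 140.]), 0.29)]
needle_head [(array([545., 164., 119.]), 0.74), (array([531., 153., 135.]), 0.67)]
tabs [(array([527., 153., 119.]), 0.81), (array([484., 231.,  38.]), 0.81)]
[510.84 241.4  271.47] [-0.75  0.04  0.29] 85.14619407125855
```

View pics/both3.png

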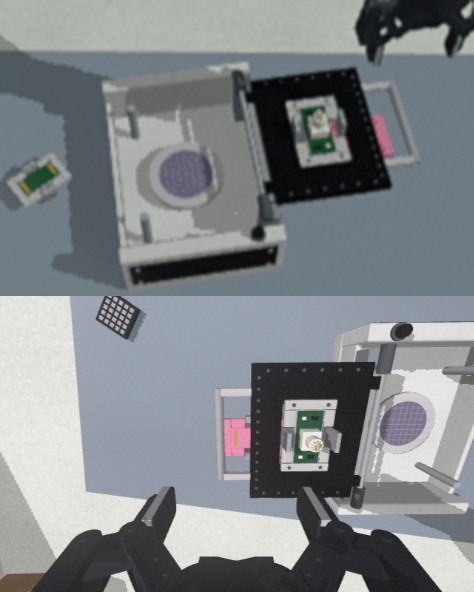

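The plate lies open with the cassette and needle tower facing up. The pink cassette underneath is untouched. I'll centre over the tabs and measure again.

```bash
python3 -c "
from h import *
np.set_printoptions(precision=4,suppress=True)
print(rel((526.5,148.1,235),9.0))"
```

```text
(array([0.0002, 0.0016, 0.0005]), array([0.0005, 0.1181, 0.0466]))
```

Emit:
drive_tool --motion '[[[0,0,0],[0.0005,0.04,0],85],[[0,0,0],[0.0005,0.08,0],85],[[0,0,0],[0.0005,0.118,0.01],85],[[0,0,0],[0.0005,0.118,0.03],85],[[0,0,0],[0.0005,0.118,0.044],85],[[0,0,0],[0.0005,0.118,0.044],85],[[0,0,0],[0.0005,0.118,0.044],85],[[0,0,0],[0.0005,0.118,0.044],85]]'

```text
time_s: 9.52
position: [526.9, 149.5, 238.5]
tool_rot: [[0.987, 0.159, 0.0], [0.159, -0.987, 0.001], [0.0, -0.001, -1.0]]
contact_force: [-0.2, -0.4, 0.5]
opening: 85.3
gripper_force: 0.0
```

```bash
python3 - <<'E'
from h import *
s=monitor.observe();p=vision.snapshot("wrist");cv2.imwrite('pics/w4.png',cv2.resize(p['color'][50:350,130:530],None,fx=2,fy=2,interpolation=cv2.INTER_CUBIC))
np.savez('w4.npz',T=wT(s,p),K=p['intrinsics'])
print(s['position'],s['tool_rot'])
E
```

```text
[526.91 149.54 238.48] [[ 0.99  0.16  0.  ]
 [ 0.16 -0.99  0.  ]
 [ 0.   -0.   -1.  ]]
```

View pics/w4.png

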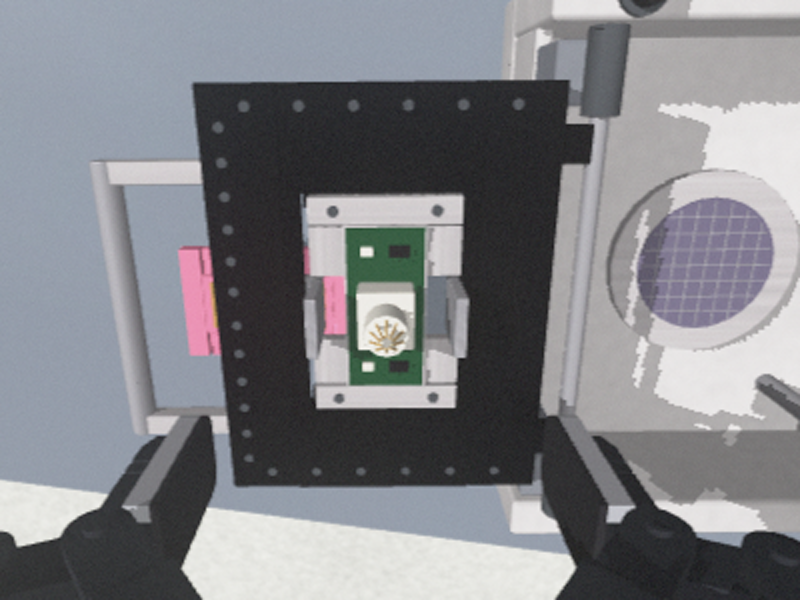

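The frame corners are at (306,196), (463,195), (456,407) and (316,409) in the crop. The tower tips are at (387,338), and the tabs' outer edges at u≈306 and 466.

```bash
python3 - <<'E'
from h import *
d=np.load('w4.npz');p={'intrinsics':d['K']};T=d['T']
f=lambda L,z:np.array([ray(p,(130+u/2-.25,50+v/2-.25),z,T) for u,v in L])
F=[(306,196),(463,195),(456,407),(316,409)];P=[(194,84),(568,81),(535,485),(234,487)]
for n,q in(('frame',f(F,120)),('plate',f(P,118)),('tabs',f([(305,280),(467,283),(463,357),(310,357)],144)),('tip',f([(387,338)]*2,158))):
    e=np.roll(q,-1,0)-q
    print(n,q.mean(0),np.linalg.norm(e,axis=1),np.degrees(np.arctan2(e[:,1],e[:,0])))
# fit plate pose freely
o=np.array([[95,75,0],[95,-75,0],[-95,-75,0],[-95,75,0.]])
px=np.array([(130+u/2-.25,50+v/2-.25) for u,v in P])
ok,r,t=cv2.solvePnP(o,px,d['K'],None,flags=cv2.SOLVEPNP_IPPE)
R=T[:3,:3]@cv2.Rodrigues(r)[0];print(R,T[:3,:3]@t.ravel()+T[:3,3])
E
```

```text
frame [524.5  146.56 120.  ] [ 65.4   99.63  66.19 100.3 ] [ -80.51 -170.06  100.07    9.49]
plate [523.75 147.54 118.  ] [147.75 189.31 150.94 189.46] [ -80.45 -169.78   99.61    9.26]
tabs [528.09 146.99 144.  ] [63.89 31.94 63.13 33.19] [ -81.97 -170.98   99.14   10.32]
tip [526.16 146.56 158.  ] [0. 0.] [0. 0.]
[[ 0.99 -0.17  0.  ]
 [ 0.17  0.99  0.01]
 [-0.   -0.01  1.  ]] [523.42 147.66 116.83]
```

```bash
python3 -c "
from h import *
np.set_printoptions(precision=4,suppress=True)
print(rel((525.6,147.3,139.5),9.3), monitor.observe()['position'])"
```

```text
(array([-0.0007, -0.0009, -0.0032]), array([-0.0024,  0.0024,  0.124 ])) [527.0756 149.413  238.7122]
```

Emit:
drive_tool --motion '[[[0,0,-0.003],[-0.0024,0.0024,0],85],[[0,0,-0.003],[-0.0024,0.0024,0.01],85],[[0,0,-0.003],[-0.0024,0.0024,0.03],85],[[0,0,-0.003],[-0.0024,0.0024,0.05],85],[[0,0,-0.003],[-0.0024,0.0024,0.07],85],[[0,0,-0.003],[-0.0024,0.0024,0.09],85],[[0,0,-0.003],[-0.0024,0.0024,0.105],85],[[0,0,-0.003],[-0.0024,0.0024,0.115],85],[[0,0,-0.003],[-0.0024,0.0024,0.121],85],[[0,0,-0.003],[-0.0024,0.0024,0.124],85],[[0,0,-0.003],[-0.0024,0.0024,0.124],85],[[0,0,-0.003],[-0.0024,0.0024,0.124],85]]' --force 32

```text
time_s: 10.57
position: [525.8, 145.8, 139.4]
tool_rot: [[0.987, 0.159, 0.001], [0.159, -0.987, 0.0], [0.001, -0.0, -1.0]]
contact_force: [0.5, 0.0, 0.4]
opening: 85.3
gripper_force: 0.0
```

```bash
python3 - <<'E'
from h import *
for i in range(3):
    vision.snapshot("scene"); print(monitor.observe()['position'])
s=monitor.observe();p=vision.snapshot("wrist");cv2.imwrite('pics/w5.png',p['color'])
E
```

```text
[525.85 145.82 139.53]
[525.87 145.81 139.57]
[525.78 145.78 139.51]
```

View pics/w5.png

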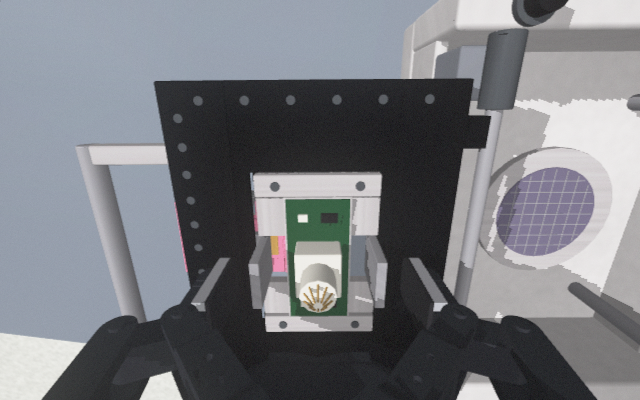

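The fingers straddle the tabs symmetrically: frame centre u≈319, tower u≈318. I'll pinch now.

Emit:
drive_tool --motion '[[[0,0,0],[0,0,0],42],[[0,0,0],[0,0,0],42],[[0,0,0],[0,0,0],42],[[0,0,0],[0,0,0],42],[[0,0,0],[0,0,0],42],[[0,0,0],[0,0,0],42],[[0,0,0],[0,0,0],42],[[0,0,0],[0,0,0],42]]' --force 32

```text
time_s: 11.43
position: [525.9, 146.3, 140.3]
tool_rot: [[0.987, 0.16, 0.002], [0.16, -0.987, 0.001], [0.002, -0.0, -1.0]]
contact_force: [-3.4, 0.1, 9.5]
opening: 48.5
gripper_force: 31.9
```

Emit:
drive_tool --motion '[[[0,0,0],[0,0,-0.003],42],[[0,0,0],[0,0,-0.008],42],[[0,0,0],[0,0,-0.015],42],[[0,0,0],[0,0,-0.023],42],[[0,0,0],[0,0,-0.031],42],[[0,0,0],[0,0,-0.039],42],[[0,0,0],[0,0,-0.039],42],[[0,0,0],[0,0,-0.039],42]]'

```text
time_s: 12.1
position: [525.7, 145.5, 170.6]
tool_rot: [[0.987, 0.159, 0.001], [0.159, -0.987, 0.0], [0.001, 0.0, -1.0]]
contact_force: [-0.4, 0.1, -2.0]
opening: 48.7
gripper_force: 34.2
```

```bash
python3 - <<'E'
from h import *
s=monitor.observe();p=vision.snapshot("wrist")
q=vision.snapshot("scene")
im=np.vstack([cv2.resize(q['color'][130:290,210:450],(600,400)),cv2.resize(p['color'],(600,375))])
cv2.imwrite('pics/b6.png',cv2.resize(im,None,fx=.77,fy=.77))
print(s['position'],s['contact_force'],s['opening'],s['gripper_force'])
E
```

```text
[525.66 145.49 170.59] [-0.36  0.06 -1.98] 48.650934775136264 34.186413288116455
```

View pics/b6.png

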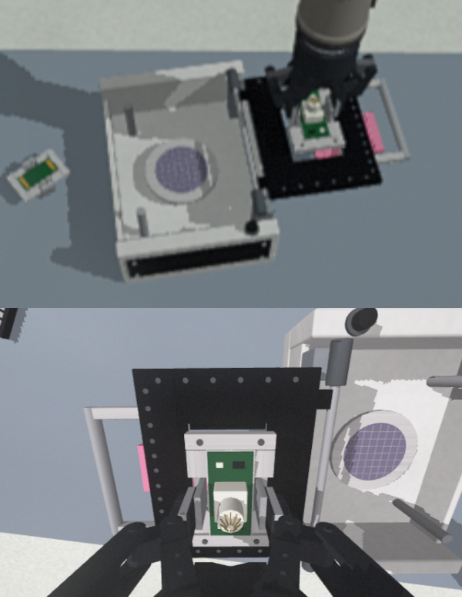

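The cassette is free: the wrist carries its 2 N weight and it hangs level between the fingers. I'll raise it the rest of the way.

Emit:
drive_tool --motion '[[[0,0,0],[0,0,-0.01],42],[[0,0,0],[0,0,-0.025],42],[[0,0,0],[0,0,-0.045],42],[[0,0,0],[0,0,-0.065],42],[[0,0,0],[0,0,-0.085],42],[[0,0,0],[0,0,-0.105],42],[[0,0,0],[0,0,-0.12],42],[[0,0,0],[0,0,-0.13],42],[[0,0,0],[0,0,-0.135],42],[[0,0,0],[0,0,-0.135],42],[[0,0,0],[0,0,-0.135],42],[[0,0,0],[0,0,-0.135],42]]'

```text
time_s: 13.2
position: [524.9, 145.4, 277.1]
tool_rot: [[0.987, 0.159, -0.002], [0.159, -0.987, -0.001], [-0.002, 0.0, -1.0]]
contact_force: [-1.0, -0.9, -1.0]
opening: 48.2
gripper_force: 34.2
```

Emit:
drive_tool --motion '[[[0,0,0],[0,0,0],42],[[0,0,0],[0,0,0],42],[[0,0,0],[0,0,0],42],[[0,0,0],[0,0,0],42],[[0,0,0],[0,0,0],42],[[0,0,0],[0,0,0],42]]'

```text
time_s: 13.7
position: [525.4, 145.6, 278.0]
tool_rot: [[0.987, 0.159, -0.0], [0.159, -0.987, 0.0], [-0.0, -0.0, -1.0]]
contact_force: [-1.1, 0.3, -1.7]
opening: 48.0
gripper_force: 34.2
```

```bash
python3 - <<'E'
from h import *
s=monitor.observe();p=vision.snapshot("wrist")
q=vision.snapshot("scene")
im=np.vstack([cv2.resize(q['color'][130:290,210:450],(600,400)),cv2.resize(p['color'],(600,375))])
cv2.imwrite('pics/b7.png',cv2.resize(im,None,fx=.77,fy=.77))
print(s['position'],s['contact_force'],s['opening'],s['gripper_force'],s['tool_rot'],abs(s['qd']).max())
E
```

```text
[525.39 145.63 277.99] [-1.11  0.27 -1.69] 48.0481455646693 34.18600380420685 [[ 0.99  0.16 -0.  ]
 [ 0.16 -0.99  0.  ]
 [-0.   -0.   -1.  ]] 0.0022080318880473623
```

View pics/b7.png

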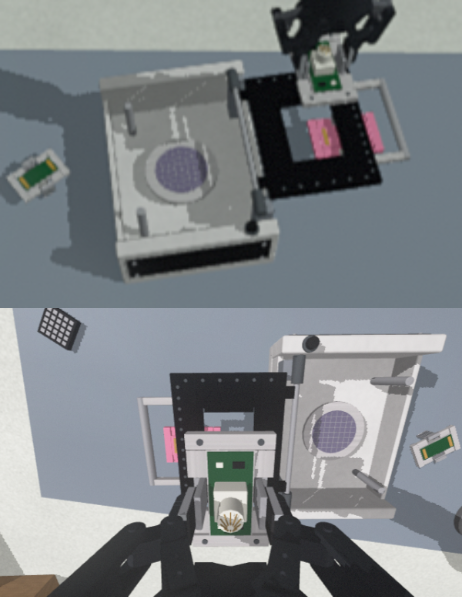

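The cassette is held level and still about 138 mm above the empty well. The plate is flat open and the bench items are undisturbed, so I'll hand in.

```bash
python3 -c "
from h import *
print(robot.sign_off())"
```

```text
the job is handed in; nothing more can be done
None
```

I swung the head plate over onto its stop, pinched the cassette free and lifted it out. I handed the job in at about 14 s with the cassette held by its pinched catches, level and still, about 138 mm above its well; no verdict came back.

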